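Prime the feed line with the large pump's jog switch

ROBOT

A 6-joint arm with a two-finger parallel gripper is mounted at the origin on the work surface. World frame = base frame: x ahead of the robot, y to its left, z up, the work surface at z = 0. Lengths are in m, angles in rad, forces in N, time in s.
With the tool pointing down it reaches from about 0.35 to 0.875 m from the base axis. Payload 4.2 kg.
Tool frame: the origin (TCP) lies between the finger pads; the fingertips stand 17 mm ahead of it and the grasp point (between the pads) lies 2 mm behind it (robot.tip_extent is the distance from the TCP to the fingertips, in m); z points along the fingers, y is the direction in which the jaws open and shut (so a half turn about z gives the same grasp; the last joint's range is limited). The gripper opens to 87 mm and grips with 3 to 60 N. Pads are 19 mm wide; open, the fingers measure 117 mm over their backs; the gripper's body (75 mm by 190 mm) begins 51 mm behind the grasp point.
Start: joints at [1.409, 0.385, 0.008, 0, -1.194, -0.259], TCP at [0.255, 0.57, 0.24] pointing down, gripper open.
Joint ranges: [-3.14, 3.14], [-1.21, 2.06], [-1.07, 1.41], [-3.16, 2.05], [-2.99, -0.16], [-3.1, 3.1]. Speed limits (rad/s): [2.79, 2.79, 3.14, 3.14, 3.14, 3.14].

INTERFACE

Orientations are given as a unit quaternion [x, y, z, w].
In Python, from plant import robot, get_image, camera_model gives the robot as it stands.
- The arm moves only by the tool play_rows, never from a script. Its argument "targets" is a list of rows, each an object with "claw": the gripper's target within -1 to 1 (fully open at 1, half-way at 0, shut at -1); "linear": the shift along the tool's x, y, z in cm, a list of three; "turn": the turn about the tool's z in degrees. In form: [{"claw": claw, "linear": [x, y, z], "turn": turn}, ...]. A call has 1 to 12 rows; each row shifts and turns the commanded pose from where the row before left it, along the tool's axes as they then stand; what a row does not reach is not made up. A row lasts 1/10 s, in which the tool goes at most 50 mm and 8.59 degrees, less where a joint would pass 70% of its speed; a pose out of reach is approached as far as the arm can. A call with a gripper value outside its range is refused whole. The fingers move at their own pace and stop on an object; "newtons" is the grip in N (left out, the last holds). Time passes only in rows, so rows that do not move let the fingers close. It gives the time, the measured TCP pose, the force and the opening at its end, in the units of the state.
- robot.observe(): the state, without advancing time (a new reading comes with each control period).
- get_image(name): name is "scene" or "side" or "wrist"; returns the picture (384x512x3 uint8, blue, green, red); there is no depth.
- camera_model(name): a dict with "mtx" (3x3 intrinsics, pixels), "dist_coeffs" ([k1, k2, p1, p2, k3] as OpenCV has them; the pictures are not rectified), "camera_from_world" (4x4, takes a point from world to camera coordinates); the wrist camera has in their place "tool_from_camera" (4x4, takes a point from camera to tool coordinates, whose origin is the TCP and whose axes are the flange's). Camera axes: x right, y down, z forward; pixel columns grow to the right and rows downward; lengths in m; the calibration is good to about 2 mm. A picture is of the moment at which its call begins: read the wrist's pose just before it. camera_model takes no time and is no camera call.
- robot.job_done(): hands the job in, once; it reports no verdict.
The state is a dict: "time": time; "joint_pos": joint angles; "qd": joint speeds; "joint_efforts": joint torques, N m; "tool_pos": TCP position; "tool_rot": TCP orientation; "ft_force": force on the tool from outside, world axes, zero at the start; "torque": the same for the moment, N m; "width": finger opening in m.
Only numpy, scipy, OpenCV 4.12 (cv2) and the standard library are available. Lean on these libraries where they do the work, as an engineer would, in place of code of your own. Each camera call takes 0.05 s, during which the arm holds its last target.

TASK

Prime the feed line: push the spring-centred paddle switch on top of the larger of the two pumps well over towards that pump's round roller head, hold it there for at least a second, then let it spring back upright and leave it. Never tip it the other way, which would run the pump backwards, and do not tip the smaller pump's switch.

Things in the scene. Friction and masses are not known exactly. Their poses are not given: they have to be found in the camera images.
- large_pivot (a point): Switch pivot at the middle of the LARGER pump's flat top, 115 mm above the table. +x points to the roller head, z up. Pump: fixed grey box 150 mm long (x), 130 wide (y), 115 high; dark round roller head, 100 mm diameter, 30 deep, on its +x end, lower than the top. It stands left or right of the table's middle, turned up to 1.2 rad.
- large_toggle (a joint): Lean (rad) of the larger pump's switch: a black paddle 12 mm thick along x, 24 wide along y, 24 to 70 mm above the pivot on a thin stem; nothing else on the top rises over 6 mm. 0 upright (rest), positive towards the roller head, stops at +-0.6; pump runs from 0.25. Spring 0.3 N m/rad recentres it (3 N at 45 mm up holds 0.45 rad).
- small_pivot (a point): The same point on the SMALLER pump, 85 mm above the table: fixed grey box 115 mm long (x), 90 wide (y), 85 high, with a roller head 60 mm in diameter, 30 deep, on its +x end and the same kind of switch. To be left alone; 0.4 m or more from the larger pump.
- small_toggle (a joint): Lean (rad) of the smaller pump's switch, 0 upright, positive towards its roller head. To be left alone.
There are look-alikes about, which are no part of the job. Leave any pink or purple look-alike of the part that bears large_pivot alone.

How it is judged:
By the outcome, as a careful person would: the job done as asked, in the order asked, and still so for the second after the job is handed in, with the robot touching nothing.
It also fails if it takes over 29 s, if anything falls off the work surface, if the arm or the gripper's body presses on something with over 40 N, if the wrist force passes 120 N, or if a joint passes its speed limit or range.

## Working session

There is one attempt and no reset: what is moved stays moved. The work goes in short steps, Python scripts to look and compute and a tool call to move; the robot and the scene stay as the last step left them, time stands still between calls to the robot, and variables do not carry over. Pictures are saved under pics/ and viewed, and the job is handed in when it is done.

Besides the shell and the picture viewer there is one more tool, called by a JSON object that holds its "method" and its "body". play_rows: Moves the arm, as the interface text tells. Its arguments: {"type":"object","properties":{"targets":{"type":"array","items":{"type":"object","properties":{"claw":{"type":"number"},"linear":{"type":"array","items":{"type":"number"}},"turn":{"type":"number"}}}},"newtons":{"type":"number"}},"required":["targets"]}

```bash
mkdir -p pics
python3 - <<'E'
from plant import robot, get_image, camera_model
import cv2
for n in ["scene","side"]:
    cv2.imwrite(f"pics/{n}0.png",get_image(n))
print(robot.observe())
for n in ["scene","side","wrist"]: print(camera_model(n))
E
```

```text
{'time': 0.1, 'joint_pos': array([ 1.40858737e+00,  3.85472965e-01,  6.76862650e-03, -4.47241019e-04,
       -1.19401520e+00, -2.58605118e-01]), 'qd': array([ 9.65162528e-04, -1.77184636e-03,  2.33211759e-03,  1.97486969e-03,
        7.72820005e-04, -1.99170045e-06]), 'joint_efforts': array([-3.69077870e-04, -3.91689420e+01,  1.87935179e+01,  4.23195899e+00,
        1.34588726e-02, -7.88430270e-05]), 'tool_pos': array([0.25508516, 0.57001773, 0.23857359]), 'tool_rot': array([ 9.77928280e-01, -2.08938534e-01, -1.61284128e-04,  9.70504181e-04]), 'ft_force': array([-0.19745929, -0.02598611, -0.18702198]), 'torque': array([-0.03417119, -0.03079174, -0.01119598]), 'width': 0.08688000134485914}
{'mtx': array([[446.39060524,   0.        , 246.81994052],
       [  0.        , 446.39060524, 192.22397331],
       [  0.        ,   0.        ,   1.        ]]), 'dist_coeffs': array([-0.03577301,  0.        ,  0.        ,  0.        ,  0.        ]), 'camera_from_world': array([[-0.73009291,  0.68321364, -0.01354472,  0.34544427],
       [ 0.51647156,  0.53871384, -0.6656159 , -0.14677576],
       
[... 534 characters left out ...]
, -0.68303062,  0.93653508],
       [ 0.        ,  0.        ,  0.        ,  1.        ]])}
{'mtx': array([[329.59747973,   0.        , 254.31350038],
       [  0.        , 329.59747973, 190.03222515],
       [  0.        ,   0.        ,   1.        ]]), 'dist_coeffs': array([-0.0689504,  0.       ,  0.       ,  0.       ,  0.       ]), 'tool_from_camera': array([[ 1.26774189e-03, -9.54595215e-01, -2.97903286e-01,
         8.28139088e-02],
       [ 9.99999192e-01,  1.23665129e-03,  2.92844912e-04,
        -1.38177095e-03],
       [ 8.88541308e-05, -2.97903417e-01,  9.54596012e-01,
        -1.45920492e-01],
       [ 0.00000000e+00,  0.00000000e+00,  0.00000000e+00,
         1.00000000e+00]])}
```

View pics/scene0.png

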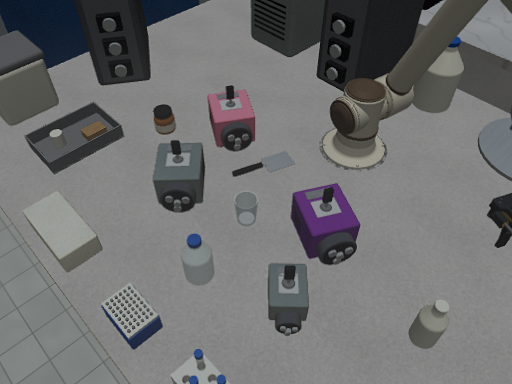

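View pics/side0.png

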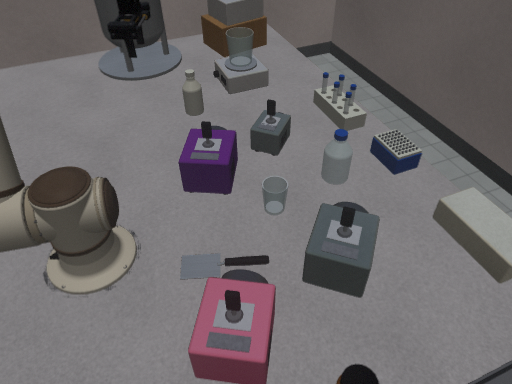

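The scene view shows the larger grey pump at about (180,175) and the smaller at (288,295). In the side view they are at (342,248) and (270,130). I'm ignoring the pink and purple ones. Next I'll enlarge the crops.

Run:
```python
import cv2,numpy as np
a=cv2.imread("pics/scene0.png")[130:220,140:220]
b=cv2.imread("pics/side0.png")[190:300,290:390]
a=cv2.resize(a,(400,450),interpolation=cv2.INTER_CUBIC);b=cv2.resize(b,(400,440),interpolation=cv2.INTER_CUBIC)
b=cv2.copyMakeBorder(b,0,10,0,0,0)
cv2.imwrite("pics/crop0.png",np.hstack([a,b]))
```

```text
(no output)
```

View pics/crop0.png

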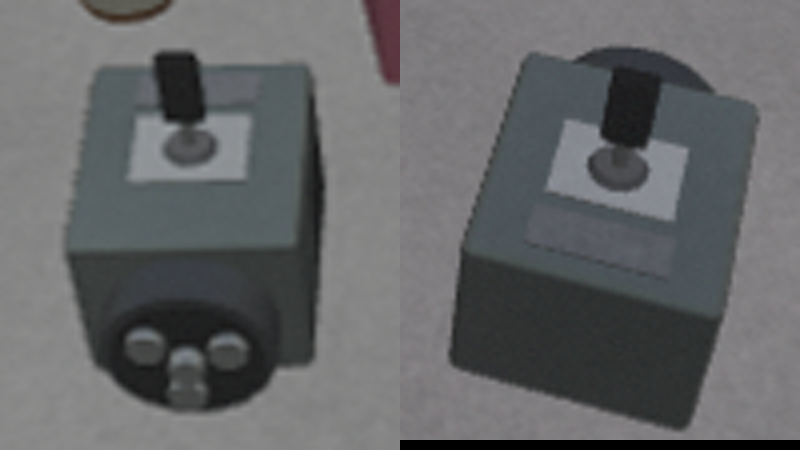

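```bash
cat > h.py <<'E'
import numpy as np,cv2
from plant import camera_model
def ray(n,px):
    c=camera_model(n);T=np.linalg.inv(c["camera_from_world"])
    u=cv2.undistortPoints(np.array(px,float).reshape(-1,1,2),c["mtx"],c["dist_coeffs"]).reshape(-1,2)
    return T[:3,3],np.c_[u,np.ones(len(u))]@T[:3,:3].T
def plane(n,px,z):
    o,d=ray(n,px);return o+d*((z-o[2])/d[:,2])[:,None]
def tri(p,q):
    o1,d1=ray("scene",[p]);o2,d2=ray("side",[q]);d1,d2=d1[0],d2[0]
    s=np.linalg.lstsq(np.c_[d1,-d2],o2-o1,rcond=None)[0]
    a,b=o1+s[0]*d1,o2+s[1]*d2;return (a+b)/2,np.linalg.norm(a-b)
E
python3 - <<'E'
from h import *
np.set_printoptions(precision=4,suppress=True)
S=lambda p:np.array(p)/5+[140,130]
D=lambda p:np.array(p)/4+[290,190]
# order back-left, back-right, front-right, front-left (as seen in scene; front=head)
sc=S([(97,65),(312,65),(298,248),(67,250)]); 
sd=D([(320,318),(62,248),(127,53),(358,103)])
for n,p in(("scene",sc),("side",sd)):
    c=plane(n,p,.115);print(n,c[:,:2].tolist(),c.mean(0))
    ax=(c[2]+c[3]-c[0]-c[1]);print(np.arctan2(ax[1],ax[0]),np.linalg.norm(ax)/2,np.linalg.norm(c[0]-c[1]),np.linalg.norm(c[2]-c[3]))
for a,b in zip(sc,sd):print(tri(a,b))
print("boss",tri(S((189,148)),D((217,168))),"paddle",tri(S((180,86)),D((230,107))))
print("paddle top", tri(S((175,53)),D((236,72))))
E
```

```text
scene [[0.5058610743874543, -0.3393556146061961], [0.4146092609891795, -0.25104230757389456], [0.5138781672220838, -0.14168273173499935], [0.6057063433274776, -0.22784802867172071]] [ 0.51  -0.24   0.115]
0.8371470470727895 0.148684866331967 0.1269887146460469 0.12592407364375008
side [[0.5054098302928453, -0.34592983886709217], [0.4122463313664575, -0.26001532014203627], [0.5095382760210161, -0.15365507161562364], [0.6049193328023594, -0.23656396595555618]] [ 0.508 -0.249  0.115]
0.8312409548447078 0.1460039118281886 0.1267309830308478 0.12637812608753124
(array([ 0.5055, -0.3436,  0.1121]), np.float64(0.003433543278649145))
(array([ 0.413 , -0.2561,  0.1104]), np.float64(0.003083500098103454))
(array([ 0.5119, -0.1476,  0.1088]), np.float64(0.0031880400019168864))
(array([ 0.6057, -0.2329,  0.1112]), np.float64(0.004415840297772184))
boss (array([ 0.5099, -0.2456,  0.1152]), np.float64(0.0012982607946332963)) paddle (array([ 0.5092, -0.2457,  0.1621]), np.float64(0.0023584737753315193))
paddle top (array([ 0.509 , -0.245 ,  0.1866]), np.float64(0.0022226100786790436))
```

Both views agree on the pivot at about (0.509, -0.245), yaw about 0.834. The measured sizes (148 × 127 mm) and heights match the larger pump. I'll rise, shut the fingers and turn so that tool x lies along −x of the pump.

{"method": "play_rows", "body": {"targets": [{"claw":-1,"linear":[0,0,-4],"turn":8.5},{"claw":-1,"linear":[0,0,-3],"turn":8.5},{"claw":-1,"linear":[0,0,0],"turn":8.5},{"claw":-1,"linear":[0,0,0],"turn":8.5},{"claw":-1,"linear":[0,0,0],"turn":8.5},{"claw":-1,"linear":[0,0,0],"turn":8.5},{"claw":-1,"linear":[0,0,0],"turn":8.5},{"claw":-1,"linear":[0,0,0],"turn":8.5},{"claw":-1,"linear":[0,0,0],"turn":8.5},{"claw":-1,"linear":[0,0,0],"turn":8.5},{"claw":-1,"linear":[0,0,0],"turn":8.5},{"claw":-1,"linear":[0,0,0],"turn":8.5}], "newtons": 20}}

```text
time: 1.3
tool_pos: [0.2552, 0.5702, 0.3089]
tool_rot: [-0.45, 0.893, -0.0, -0.001]
ft_force: [0.2, 0.4, -0.4]
width: 0.0026
```

```bash
cat > g.py <<'E'
from h import *
from plant import robot
from scipy.spatial.transform import Rotation as Rn
np.set_printoptions(precision=4,suppress=True)
P=np.array([.509,-.2455,.115]);yaw=.834
e=np.array([np.cos(yaw),np.sin(yaw),0]);l=np.array([-e[1],e[0],0])
def rep():
    o=robot.observe();R=Rn.from_quat(o["tool_rot"]).as_matrix();t=o["tool_pos"]
    d=t-P
    print("t",round(o["time"],2),"tcp",t,"rel pump xyz mm",1e3*np.array([d@e,d@l,d[2]]),"width",o["width"],"F",o["ft_force"],"F.e",o["ft_force"]@e,"q",o["joint_pos"])
    print("turn needed deg",np.degrees((np.arctan2(R[1,0],R[0,0])-(yaw-np.pi)+np.pi)%(2*np.pi)-np.pi))
    return o,R,t
def to(x,y,z): # pump-frame target mm -> tool shift cm
    o,R,t=rep();g=P+(e*x+l*y+np.array([0,0,z]))*1e-3 if np.isscalar(x) else x
    print("shift cm",R.T@(g-t)*100)
E
python3 -c "
from g import *
to(-50,0,195)"
```

```text
t 1.3 tcp [0.2552 0.5702 0.3089] rel pump xyz mm [433.5738 736.0961 193.8575] width 0.0026474233406061248 F [ 0.1604  0.4063 -0.4274] F.e 0.4087154696370183 q [ 1.4086  0.3486  0.1259 -0.0003 -1.3495 -2.045 ]
turn needed deg 5.748378547344858
shift cm [ 55.487  -68.396   -0.0154]
```

{"method": "play_rows", "body": {"targets": [{"claw":-1,"linear":[0,0,0],"turn":5.75},{"claw":-1,"linear":[0,-3,0],"turn":0},{"claw":-1,"linear":[0,-4.5,0],"turn":0},{"claw":-1,"linear":[0,-4.5,0],"turn":0},{"claw":-1,"linear":[0,-4.5,0],"turn":0},{"claw":-1,"linear":[0,-4.5,0],"turn":0},{"claw":-1,"linear":[0,-4.5,0],"turn":0},{"claw":-1,"linear":[0,-4.5,0],"turn":0},{"claw":-1,"linear":[1,-4,0],"turn":0},{"claw":-1,"linear":[3,-3.5,0],"turn":0},{"claw":-1,"linear":[3.5,-3,0],"turn":0},{"claw":-1,"linear":[3.5,-2.5,0],"turn":0}]}}

```text
time: 2.5
tool_pos: [0.5021, 0.1994, 0.3086]
tool_rot: [-0.407, 0.913, -0.0, -0.001]
ft_force: [0.5, -0.3, 0.1]
width: 0.0001
```

```bash
python3 -c "
from g import *
to(-50,0,195)"
```

```text
t 2.5 tcp [0.5021 0.1994 0.3086] rel pump xyz mm [324.866  304.1006 193.6132] width 7.204789560838395e-05 F [ 0.4859 -0.3273  0.1057] F.e 0.08406668154301677 q [ 0.6784  0.198  -0.0815 -0.0001 -1.293  -1.4098]
turn needed deg 0.3040014149711934
shift cm [ 37.6476 -30.2107  -0.0846]
```

{"method": "play_rows", "body": {"targets": [{"claw":-1,"linear":[3.5,-2.8,0],"turn":0.3},{"claw":-1,"linear":[3.5,-2.8,0],"turn":0},{"claw":-1,"linear":[3.5,-2.8,0],"turn":0},{"claw":-1,"linear":[3.5,-2.8,0],"turn":0},{"claw":-1,"linear":[3.5,-2.8,0],"turn":0},{"claw":-1,"linear":[3.5,-2.8,0],"turn":0},{"claw":-1,"linear":[3.5,-2.8,0],"turn":0},{"claw":-1,"linear":[3.5,-2.8,0],"turn":0},{"claw":-1,"linear":[3.5,-2.8,0],"turn":0},{"claw":-1,"linear":[3,-2.5,0],"turn":0},{"claw":-1,"linear":[1.5,-1.5,0],"turn":0},{"claw":-1,"linear":[0,0,0],"turn":0}]}}

```text
time: 3.7
tool_pos: [0.4767, -0.2634, 0.3085]
tool_rot: [-0.404, 0.915, 0.001, -0.001]
ft_force: [0.8, -0.1, -0.3]
width: 0.0004
```

```bash
python3 -c "
from g import *
from plant import get_image
to(-50,0,57)
cv2.imwrite('pics/w1.png',get_image('wrist'))
cv2.imwrite('pics/side1.png',get_image('side'))
"
```

```text
t 3.7 tcp [ 0.4767 -0.2634  0.3085] rel pump xyz mm [-35.0217  11.9045 193.4954] width 0.0004048854999822256 F [ 0.8272 -0.066  -0.2614] F.e 0.5069595914480987 q [-0.2071  0.206  -0.0717  0.     -1.295  -0.5328]
turn needed deg -0.17545489905131337
shift cm [ 1.4811 -1.2167 13.649 ]
```

View pics/w1.png

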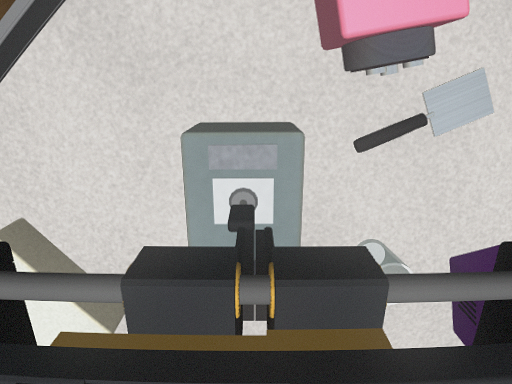

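View pics/side1.png

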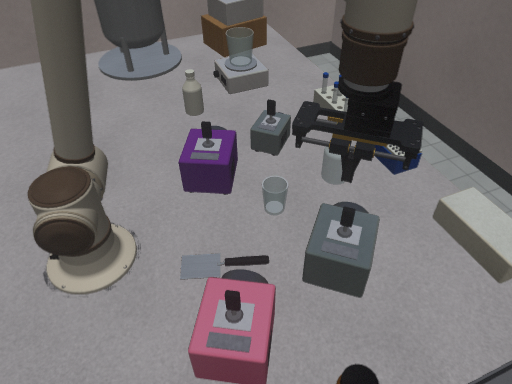

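The wrist view shows the larger pump aligned with the image's vertical, its boss at (243,202), and nothing touched. Next I'll check the lateral offset, then go down behind the paddle.

```bash
python3 -c "
from g import *
c=camera_model('wrist');o,R,t=rep()
T=c['tool_from_camera']
u=cv2.undistortPoints(np.array([[[243,203.]],[[182,135.]],[[305,135.]]]),c['mtx'],c['dist_coeffs']).reshape(-1,2)
for v,z in zip(u,(.118,.115,.115)):
  d=R@T[:3,:3]@np.r_[v,1];p=t+R@T[:3,3];g=p+d*(z-p[2])/d[2];print(g,(g-P)@e,(g-P)@l)
to(-50,0,57)
"
```

```text
t 3.8 tcp [ 0.4768 -0.2613  0.3089] rel pump xyz mm [-33.328  13.239 193.889] width 0.0008440583618470798 F [0.1194 0.0949 0.1633] F.e 0.1504921052658578 q [-0.2032  0.204  -0.0731 -0.0005 -1.2951 -0.5336]
turn needed deg -0.008058087524340648
[ 0.512  -0.2404  0.118 ] 0.005804691162610971 0.0012503163076881233
[ 0.509  -0.3365  0.115 ] -0.06741296778012325 -0.061161152635132755
[ 0.4151 -0.2513  0.115 ] -0.06743929553255117 0.06565942300520876
t 3.8 tcp [ 0.4768 -0.2613  0.3089] rel pump xyz mm [-33.328  13.239 193.889] width 0.0008440583618470798 F [0.1194 0.0949 0.1633] F.e 0.1504921052658578 q [-0.2032  0.204  -0.0731 -0.0005 -1.2951 -0.5336]
turn needed deg -0.008058087524340648
shift cm [ 1.6627 -1.3435 13.6875]
```

{"method": "play_rows", "body": {"targets": [{"claw":-1,"linear":[1.6,-1.2,0],"turn":0},{"claw":-1,"linear":[0,0,2],"turn":0},{"claw":-1,"linear":[0,0,2.5],"turn":0},{"claw":-1,"linear":[0,0,2.5],"turn":0},{"claw":-1,"linear":[0,0,2.5],"turn":0},{"claw":-1,"linear":[0,0,2.5],"turn":0},{"claw":-1,"linear":[0,0,1.7],"turn":0},{"claw":-1,"linear":[0,0,0],"turn":0},{"claw":-1,"linear":[0,0,0],"turn":0}]}}

```text
time: 4.7
tool_pos: [0.4759, -0.2804, 0.1732]
tool_rot: [-0.406, 0.914, -0.0, 0.0]
ft_force: [0.4, -0.9, -0.1]
width: 0.0009
```

```bash
python3 -c "
from g import *
from plant import get_image
cv2.imwrite('pics/side2.png',cv2.resize(get_image('side')[130:310,270:430],None,fx=3,fy=3))
cv2.imwrite('pics/w2.png',get_image('wrist'))
to(-50,0,57)
"
```

```text
t 4.8 tcp [ 0.4763 -0.2809  0.1741] rel pump xyz mm [-48.2178   0.4039  59.0543] width 0.0005334891787607121 F [-0.1522 -0.1706  0.4172] F.e -0.2285739255519127 q [-0.2396  0.3192 -0.2675  0.0004 -0.9814 -0.4953]
turn needed deg 0.12246922372032783
shift cm [ 0.1785 -0.0395  0.2054]
```

View pics/w2.png

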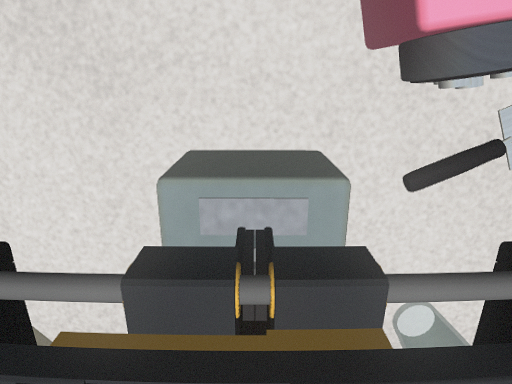

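View pics/side2.png

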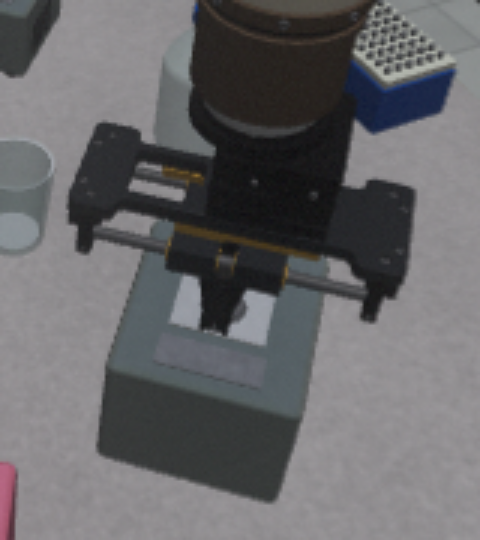

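The fingers are down behind the switch. They look a little to the left of the stem in the side view, so I'll project the expected fingertip point into it.

```bash
python3 -c "
from g import *
from plant import get_image
o,R,t=rep()
def pr(n,p):
  c=camera_model(n);M=c['camera_from_world'];r=cv2.Rodrigues(M[:3,:3])[0]
  return cv2.projectPoints(np.array(p,float),r,M[:3,3],c['mtx'],c['dist_coeffs'])[0].reshape(-1,2)
pts=[t+R@[0,0,.017],P+[0,0,.047],P+[0,0,.005]]
im={}
for n in ('side','scene'):
  g=get_image(n);q=pr(n,pts);print(n,q);c=q.mean(0).astype(int)
  s=g[c[1]-40:c[1]+40,c[0]-40:c[0]+40];s=cv2.resize(s,(400,400),interpolation=cv2.INTER_CUBIC)
  for k,col in zip(q,((0,0,255),(0,255,0),(255,0,0))): cv2.circle(s,tuple(int(v) for v in (k-c+40)*5),3,col,-1)
  s=cv2.convertScaleAbs(s,alpha=1.6,beta=20);im[n]=s
cv2.imwrite('pics/p2.png',np.hstack(list(im.values())))
"
```

```text
t 4.8 tcp [ 0.4763 -0.2809  0.1741] rel pump xyz mm [-48.2178   0.4039  59.0543] width 0.0005334891787607121 F [-0.1522 -0.1706  0.4172] F.e -0.2285739255519127 q [-0.2396  0.3192 -0.2675  0.0004 -0.9814 -0.4953]
turn needed deg 0.12246922372032783
side [[341.7723 235.8135]
 [346.7614 216.6803]
 [343.8566 230.5287]]
scene [[177.5784 137.0001]
 [175.6671 147.2398]
 [177.6238 158.243 ]]
```

View pics/p2.png

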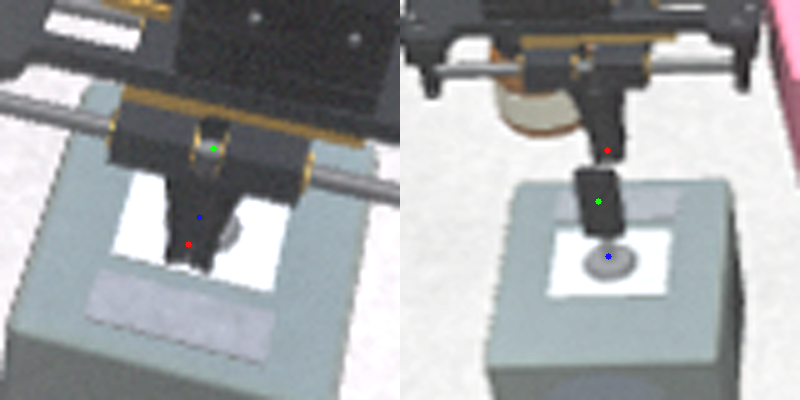

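Both views agree with the projections: the fingertips are behind the paddle and in line with it. Now I'll push towards the roller head (tool −x).

{"method": "play_rows", "body": {"targets": [{"claw":-1,"linear":[-1,0,0.2],"turn":0},{"claw":-1,"linear":[-1,0,0],"turn":0},{"claw":-1,"linear":[-1,0,0],"turn":0},{"claw":-1,"linear":[-0.5,0,0],"turn":0},{"claw":-1,"linear":[-0.5,0,0],"turn":0},{"claw":-1,"linear":[-0.5,0,0],"turn":0},{"claw":-1,"linear":[-0.3,0,0],"turn":0},{"claw":-1,"linear":[-0.2,0,0],"turn":0},{"claw":-1,"linear":[0,0,0],"turn":0}]}}

```text
time: 5.8
tool_pos: [0.5084, -0.2442, 0.1702]
tool_rot: [-0.405, 0.914, 0.0, -0.001]
ft_force: [-1.5, -3.0, -0.3]
width: 0.0003
```

```bash
cat > v.py <<'E'
from g import *
from plant import get_image
import sys
rep()
a=get_image('scene')[120:210,135:225];b=get_image('side')[180:270,300:390]
s=np.hstack([cv2.resize(x,(400,400),interpolation=cv2.INTER_CUBIC) for x in (a,b)])
cv2.imwrite(sys.argv[1],cv2.convertScaleAbs(s,alpha=1.6,beta=20))
rep()
E
python3 v.py pics/p3.png
```

```text
t 5.8 tcp [ 0.5084 -0.2442  0.1702] rel pump xyz mm [ 0.5828  1.3448 55.1918] width 0.0003491623351244845 F [-1.5213 -3.0323 -0.3154] F.e -3.268005603634206 q [-0.1604  0.3425 -0.2429  0.0001 -0.9869 -0.5757]
turn needed deg 0.044151244519007274
t 5.9 tcp [ 0.5084 -0.2442  0.1703] rel pump xyz mm [ 0.5071  1.3159 55.2847] width 0.00013018417664261523 F [-1.8224 -2.2556 -0.3669] F.e -2.895043928229718 q [-0.1606  0.3423 -0.2429  0.     -0.9868 -0.5756]
turn needed deg 0.0340493456092528
```

View pics/p3.png

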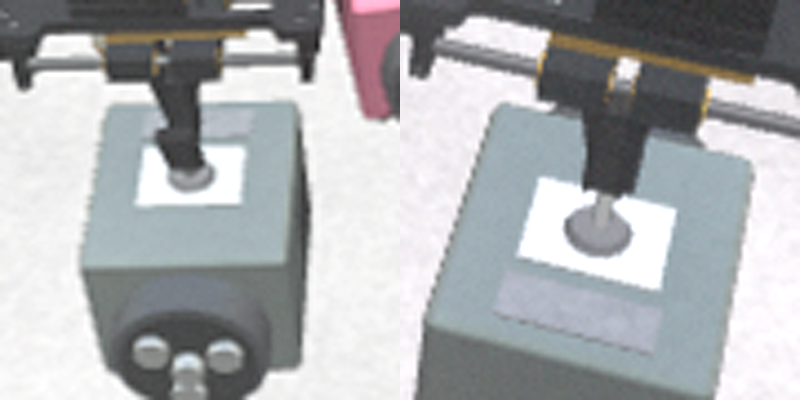

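The push force is about 3 N and the paddle leans visibly towards the head, so the lean is roughly 0.35–0.4 rad. I'll go 4 mm further and hold for just over 1 s.

{"method": "play_rows", "body": {"targets": [{"claw":-1,"linear":[-0.2,0,0],"turn":0},{"claw":-1,"linear":[-0.2,0,0],"turn":0},{"claw":-1,"linear":[0,0,0],"turn":0},{"claw":-1,"linear":[0,0,0],"turn":0},{"claw":-1,"linear":[0,0,0],"turn":0},{"claw":-1,"linear":[0,0,0],"turn":0},{"claw":-1,"linear":[0,0,0],"turn":0},{"claw":-1,"linear":[0,0,0],"turn":0},{"claw":-1,"linear":[0,0,0],"turn":0},{"claw":-1,"linear":[0,0,0],"turn":0},{"claw":-1,"linear":[0,0,0],"turn":0},{"claw":-1,"linear":[0,0,0],"turn":0}]}}

```text
time: 7.1
tool_pos: [0.5115, -0.2411, 0.1705]
tool_rot: [-0.405, 0.914, 0.0, -0.0]
ft_force: [-3.4, -1.9, -0.4]
width: 0.0005
```

```bash
python3 v.py pics/p4.png
```

```text
t 7.1 tcp [ 0.5115 -0.2411  0.1705] rel pump xyz mm [ 4.9424  1.1572 55.4996] width 0.0005395003543360154 F [-3.3852 -1.8902 -0.3949] F.e -3.6744829161301347 q [-0.154   0.344  -0.2396 -0.0001 -0.9875 -0.5818]
turn needed deg 0.0552037237207249
t 7.2 tcp [ 0.5115 -0.2411  0.1705] rel pump xyz mm [ 4.9423  1.0945 55.536 ] width 0.000499025888493367 F [-3.5048 -1.6916 -0.4569] F.e -3.607780175604281 q [-0.154   0.344  -0.2396 -0.0001 -0.9874 -0.5818]
turn needed deg 0.05202365894806308
```

View pics/p4.png

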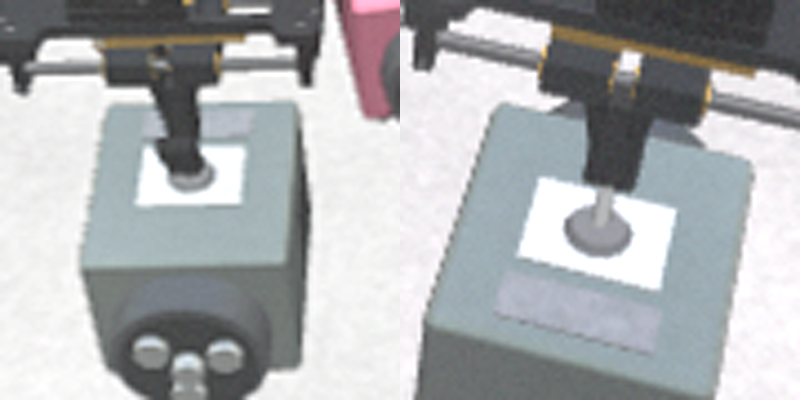

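At 3.6 N the lean is about 0.45–0.5 rad. I'll hold a little longer, then back off slowly so the paddle follows the fingers up without overshooting.

{"method": "play_rows", "body": {"targets": [{"claw":-1,"linear":[0,0,0],"turn":0},{"claw":-1,"linear":[0,0,0],"turn":0},{"claw":-1,"linear":[0,0,0],"turn":0},{"claw":-1,"linear":[0,0,0],"turn":0},{"claw":-1,"linear":[0.1,0,0],"turn":0},{"claw":-1,"linear":[0.2,0,0],"turn":0},{"claw":-1,"linear":[0.2,0,0],"turn":0},{"claw":-1,"linear":[0.2,0,0],"turn":0},{"claw":-1,"linear":[0.2,0,0],"turn":0},{"claw":-1,"linear":[0.1,0,0],"turn":0},{"claw":-1,"linear":[0.1,0,0],"turn":0},{"claw":-1,"linear":[0.1,0,0],"turn":0}]}}

```text
time: 8.4
tool_pos: [0.5041, -0.2503, 0.1707]
tool_rot: [-0.405, 0.914, -0.0, 0.001]
ft_force: [0.4, -2.3, 1.0]
width: 0.0001
```

{"method": "play_rows", "body": {"targets": [{"claw":-1,"linear":[0.1,0,0],"turn":0},{"claw":-1,"linear":[0.1,0,0],"turn":0},{"claw":-1,"linear":[0.1,0,0],"turn":0},{"claw":-1,"linear":[0.1,0,0],"turn":0},{"claw":-1,"linear":[0.1,0,0],"turn":0},{"claw":-1,"linear":[0.1,0,0],"turn":0},{"claw":-1,"linear":[0.1,0,0],"turn":0},{"claw":-1,"linear":[0.1,0,0],"turn":0},{"claw":-1,"linear":[0.1,0,0],"turn":0},{"claw":-1,"linear":[0.1,0,0],"turn":0},{"claw":-1,"linear":[0.1,0,0],"turn":0},{"claw":-1,"linear":[0.2,0,0],"turn":0}]}}

```text
time: 9.6
tool_pos: [0.4948, -0.2597, 0.1706]
tool_rot: [-0.406, 0.914, -0.0, 0.0]
ft_force: [0.2, -0.5, -0.0]
width: 0.0004
```

{"method": "play_rows", "body": {"targets": [{"claw":-1,"linear":[1,0,0],"turn":0},{"claw":-1,"linear":[1,0,0],"turn":0},{"claw":-1,"linear":[1,0,0],"turn":0},{"claw":-1,"linear":[0,0,-3],"turn":0},{"claw":-1,"linear":[0,0,-4],"turn":0},{"claw":-1,"linear":[0,0,-4],"turn":0},{"claw":-1,"linear":[2,0,-2],"turn":0},{"claw":-1,"linear":[2,0,0],"turn":0},{"claw":-1,"linear":[0,0,0],"turn":0},{"claw":-1,"linear":[0,0,0],"turn":0}]}}

```text
time: 10.6
tool_pos: [0.4471, -0.312, 0.3003]
tool_rot: [-0.405, 0.914, 0.0, -0.0]
ft_force: [1.5, 0.0, -1.1]
width: 0.0007
```

```bash
python3 v.py pics/p5.png; python3 -c "
from plant import get_image;import cv2
cv2.imwrite('pics/scene5.png',get_image('scene'))"
```

```text
t 10.6 tcp [ 0.4471 -0.312   0.3003] rel pump xyz mm [-90.8433   1.2197 185.2898] width 0.0007389547344933813 F [ 1.4804  0.0105 -1.0804] F.e 1.0025036411941184 q [-0.3119  0.2104 -0.0861 -0.0003 -1.2747 -0.4253]
turn needed deg -0.029693335384713193
t 10.7 tcp [ 0.4477 -0.3115  0.2999] rel pump xyz mm [-90.0866   1.0938 184.9336] width 0.00020957474501504374 F [-0.4843 -0.5023 -0.7245] F.e -0.6973815364485124 q [-0.3106  0.2113 -0.0859 -0.0002 -1.2747 -0.4253]
turn needed deg 0.046229382869113565
```

View pics/p5.png

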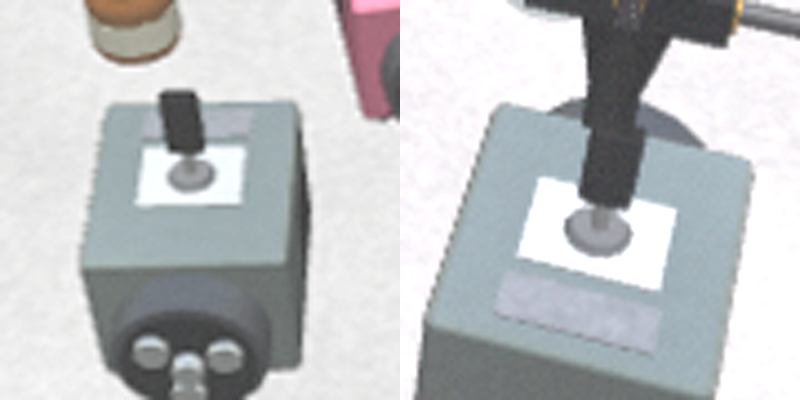

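View pics/scene5.png

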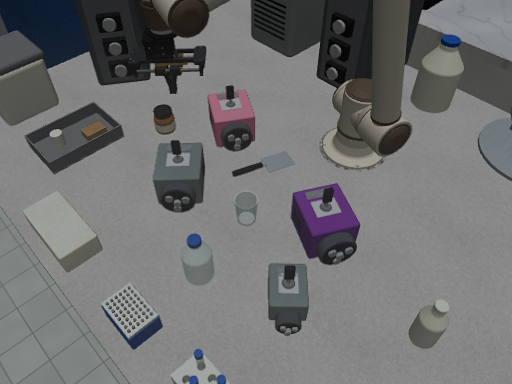

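The larger pump's paddle is back at its first position, (176,147) in the scene view. The other pumps look unchanged, and the gripper is clear, so I'm handing in.

```bash
python3 -c "
from plant import robot
robot.job_done()"
```

```text
the job is handed in; nothing more can be done
```

I pushed the larger grey pump's switch towards its roller head with the shut fingertips, held it for about 1.4 s, let it spring back, and handed the job in at about 10.8 s of the 29 s allowed.

- **Lean while held:** the push force was about 3.6 N and the fingertip position agreed, which puts the lean at roughly 0.45–0.5 rad. This is an estimate from force and position; I had no direct reading of the joint.
- **Release:** I backed off in 1–2 mm steps so the paddle followed the fingers up. I took no picture while it was being released, so I did not see for certain that it never passed upright.
- **Last checks:** the final scene picture shows the paddle at its first position, pixel (176,147). The gripper was about 90 mm behind the pivot and raised clear of the switch. The smaller pump and the pink and purple look-alikes look unchanged.
- **Disagreement:** the scene, side and wrist cameras differed by up to about 9 mm on where the pump sits along its length. I therefore set the depth of the push by force.

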